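# Issue the oldest jar from a sloped lane and restock behind

### The arm

A 6-joint arm with a two-finger parallel gripper is mounted at the origin on a cart in front of the work surface, level with it; the furniture and walls round the work are solid. World frame = base frame: x ahead of the robot, y to its left, z up, the work surface at z = 0. Lengths are in mm, angles in rad, forces in N, time in s.
With the tool pointing down it reaches from about 350 to 850 mm from the base axis. Payload 8.1 kg.
Tool frame: the origin (TCP) lies on the centre line of the jaws, within the pads' length; the fingertips stand 22 mm ahead of it and the grasp point (between the pads) lies 3 mm ahead of it (env.tip_extent is the distance from the TCP to the fingertips, in mm); z points along the fingers, y is the line along which they close (so a half turn about z gives the same grasp; the last joint's range is limited). The gripper opens to 93 mm and grips with 3 to 60 N. Pads are 15 mm wide; open, the fingers measure 128 mm over their backs; the gripper's body (75 mm by 188 mm) begins 65 mm behind the grasp point.
Start: joints at [-1.237, 0.13, 1.488, -0, 1.523, -0.085], TCP at [244.019, -548.143, 240.635] pointing down, gripper open.
Joint ranges: [-2.96, 2.96], [-0.89, 2.26], [0.02, 2.5], [-1.34, 4.48], [0, 2.73], [-2.66, 2.66]. Speed limits (rad/s): [2.39, 2.39, 2.79, 3.14, 3.14, 3.14].

### API

Orientations are given as [roll, pitch, yaw] about the fixed x, y, z axes, in that order (R = Rz(yaw) Ry(pitch) Rx(roll)).
In Python, from station import env, eyes, hand_in gives the robot as it stands. The module is installed in compiled form; this text tells all that it offers.
- The arm moves only by the tool servo_tool, never from a script. Its argument "plan" is a list of rows, each an object with "gripper": the opening, from 0 (shut) to 1 (fully open); "offset": the shift along the world's x, y, z in m, a list of three; "roll": the turn about the world's z in degrees. A call has 1 to 12 rows; each row is the pose to reach, as a shift and turn from the pose commanded when the call began; what a row does not reach only later rows make up. A row lasts 1/12 s, in which the tool goes at most 41.7 mm and 7.16 degrees, less where a joint would pass 70% of its speed; a pose out of reach is approached as far as the arm can. A call with a gripper value outside its range is refused whole. The fingers move at their own pace and stop on an object; "squeeze" is the grip in N (left out, the last holds). Time passes only in rows, so rows that repeat a pose let the fingers close. It gives the time, the measured TCP pose, the force, the opening and the grip force at its end, in the units of the state.
- env.read_state(): the state, without advancing time (a new reading comes with each control period).
- eyes.get_image(name): name is "scene" or "top"; returns (picture, depth): 400x640x3 uint8, blue, green, red; 400x640 float32, mm along the optical axis (not along the pixel's ray), 0 where there is no reading.
- eyes.calibration(name): a dict with "camera_matrix" (3x3 intrinsics, pixels), "position" and "orientation" of the camera in the world. Camera axes: x right, y down, z forward; pixel columns grow to the right and rows downward; lengths in mm; the calibration is good to about 2 mm. A picture is of the moment at which its call begins. calibration takes no time and is no camera call.
- hand_in(): hands the job in; it is judged then, once.
The state is a dict: "time_s": time; "qpos": joint angles; "qvel": joint speeds; "effort": joint torques, N m; "tool_pos": TCP position; "eef_rot": TCP orientation; "ft_force": force on the tool from outside, world axes, zero at the start; "torque": the same for the moment, N m; "width": finger opening in mm; "gripper_force": force on a finger pad.
Only numpy, scipy, OpenCV 4.12 (cv2) and the standard library are available. Lean on these libraries where they do the work, as an engineer would, in place of code of your own. Each camera call takes 0.05 s, during which the arm holds its last target. There are 200 camera calls.

### The job

Restock the sloped jar lane, oldest out first: lift the jar at the low front end out of the lane and stand it upright inside the small shallow tray. Then load the spare jar that stands on the worktop into the lane from its high rear end, standing square on the sloped floor, so that the lane ends with three jars standing one behind another, slid down against the front stop. Set the jars down gently, do not tip over any jar, lift the two that stay in the lane, or bump the rack, and leave the switch box, tape roll and pen where they are.

Things in the scene. Friction and masses are not known exactly. Their poses are not given: they have to be found in the camera images.
- lane: metal lane of a fixed rack, low end toward the robot, slope 22 degrees. Origin: middle of its floor at the inner face of the front stop, 45 mm above the worktop; x up the slope, y across, z square to the floor (leans 22 degrees to the low end). Floor 58 mm wide between rails 4 mm thick, 32 mm high. Smooth: jars slide down by themselves; three rest at x 0.0245, 0.0735, 0.1225
- front_stop (a point): middle of the top edge of the lane's front stop, a plate 58 mm high (square to the floor), 4 mm thick, across the low end: a jar must be lifted over it
- header (a point): middle of the lower edge of the header plate across the lane, at lane x 0.076 to 0.080, lane z 0.122 to 0.154, 76 mm wide, on two 8x5 mm posts outside the rails (lane x 0.078 to 0.086, y +-0.0355, z 0 to 0.152). A hand held vertical over the front jar would hit it; one square to the lane floor passes in front of it
- rear_end (a point): middle of the upper end of the lane floor, at lane x 0.200; the lane is open here and above, and behind the header plate a jar can be let down on the floor
- jar_front: white plastic tablet jar: body 49 mm in diameter and 70 mm high, ribbed screw cap 42 mm in diameter above it to 86 mm, about 0.085 kg; all four jars are alike. Origin: centre of its underside; z along its axis to the cap. The oldest: it starts first in the lane, against the front stop, square to the lane floor (lane x 0.0245).
- jar_middle: white plastic tablet jar: body 49 mm in diameter and 70 mm high, ribbed screw cap 42 mm in diameter above it to 86 mm, about 0.085 kg; all four jars are alike. Origin: centre of its underside; z along its axis to the cap. It starts second in the lane (lane x 0.0735), touching the front one, and slides down to the front stop when that is gone.
- jar_rear: white plastic tablet jar: body 49 mm in diameter and 70 mm high, ribbed screw cap 42 mm in diameter above it to 86 mm, about 0.085 kg; all four jars are alike. Origin: centre of its underside; z along its axis to the cap. It starts third in the lane (lane x 0.1225) and slides down to the second place.
- jar_new: white plastic tablet jar: body 49 mm in diameter and 70 mm high, ribbed screw cap 42 mm in diameter above it to 86 mm, about 0.085 kg; all four jars are alike. Origin: centre of its underside; z along its axis to the cap. The spare: it starts standing upright on the worktop, to the right of the rack.
- tray: shallow grey square tray, fixed to the worktop, 96 by 96 mm outside, walls 4 mm thick and 16 mm high, with a small lip on two sides, to the right of the rack. Origin: centre of its underside; its inner floor is 4 mm above that and 88 by 88 mm.
- switch_box: bystander, grey switch box 102x61x48 mm to the right of the rack and farther from the robot than the tray and the spare jar; origin centre of its underside; leave it alone
- tape_roll: bystander, flat tape roll 76 mm in diameter and 19 mm high; origin centre of its underside; leave it alone
- marker_pen: bystander, marker pen 135 mm long and 14 mm thick, lying between the robot and the rack, along y; origin centre of its underside; leave it alone
Not all that is in view belongs to the job. Leave any yellow look-alike of the jar_new alone.

How it is judged:
By the outcome, as a careful person would: the job done as asked, in the order asked, and still so for the second after the job is handed in, with the robot touching nothing.
It also fails if it takes over 58 s, if anything falls off the work surface, if the arm or the gripper's body presses on something with over 40 N, if the wrist force passes 120 N, or if a joint passes its speed limit or range.

## Working session

There is one attempt and no reset: what is moved stays moved. The work goes in short steps, Python scripts to look and compute and a tool call to move; the robot and the scene stay as the last step left them, time stands still between calls to the robot, and variables do not carry over. Pictures are saved under pics/ and viewed, at most 10 in all, crops included, and the job is handed in when it is done.

Besides the shell and the picture viewer there is one more tool, called after ">>>" by a JSON object that holds its "api" and its "payload", one argument or row to a line. servo_tool: Moves the arm, as the interface text tells. Its arguments: {"type":"object","properties":{"plan":{"type":"array","items":{"type":"object","properties":{"gripper":{"type":"number"},"offset":{"type":"array","items":{"type":"number"}},"roll":{"type":"number"}}}},"squeeze":{"type":"number"}},"required":["plan"]}

```bash
mkdir -p pics; python3 - <<'E'
from station import env,eyes
import cv2,numpy as np
for n in("scene","top"):
    p,d=eyes.get_image(n);cv2.imwrite(f"pics/{n}0.png",p);np.save(f"{n}0.npy",d);c=eyes.calibration(n);print(n,c)
s=env.read_state();print(s)
E
```

```text
scene {'camera_matrix': array([[512.10234248,   0.        , 319.14924982],
       [  0.        , 512.10234248, 195.9524227 ],
       [  0.        ,   0.        ,   1.        ]]), 'position': array([-291.32097645, -441.39690951,  650.53294216]), 'orientation': array([-2.10911714, -0.01928452, -1.06535159])}
top {'camera_matrix': array([[462.57302473,   0.        , 323.12575546],
       [  0.        , 462.57302473, 198.45198399],
       [  0.        ,   0.        ,   1.        ]]), 'position': array([ 393.2092844 ,  -37.86749216, 1183.3126    ]), 'orientation': array([-3.03818321,  0.01887826, -1.5963242 ])}
{'time_s': 0.1, 'qpos': array([-1.23741808e+00,  1.31056433e-01,  1.48914017e+00,  1.27982208e-05,
        1.52298488e+00, -8.53523626e-02]), 'qvel': array([ 0.00103739, -0.00162013, -0.00199705, -0.00105678, -0.0013744 ,
        0.00149521]), 'effort': array([ 1.24091392e-03, -5.61341965e+01, -4.93093729e+01,  7.70729897e-02,
        2.91472737e-02, -3.53544215e-05]), 'tool_pos': array([ 243.86138004, -547.7079424 ,  239.7263441 ]), 'eef_rot': array([-3.14001069e+00, -1.48182160e-04,  4.18729867e-01]), 'ft_force': array([-0.17918216,  0.76728943,  0.24002935]), 'torque': array([ 0.01219691, -0.02326838,  0.00552987]), 'gripper_force': 0.0, 'width': 92.7372489956303}
```

View pics/scene0.png

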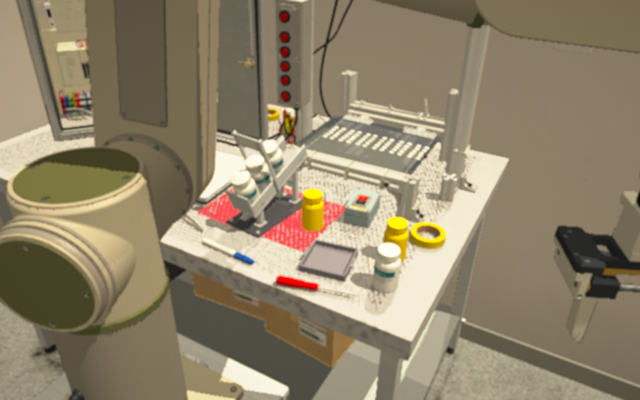

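View pics/top0.png

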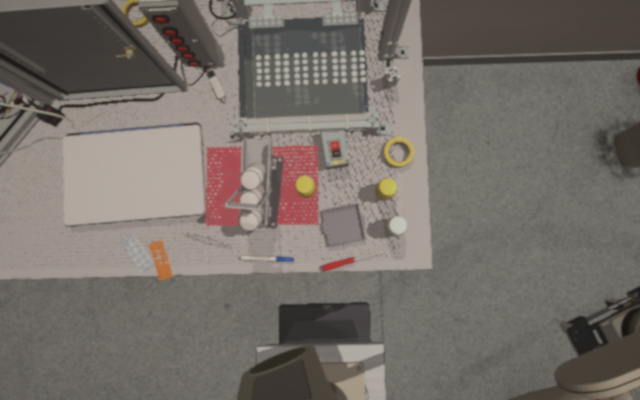

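Scene shows three white jars in the lane (245,185)/(257,167)/(272,153), the tray at (328,258), the white spare at (387,268), yellow look-alikes at (312,210) and (397,238). Top shows the lane at (250,190), front jar (249,219), tray (343,225), spare (398,226), and yellow ones at (305,186) and (387,188). White spare chosen; measuring next.

```bash
cat >h.py <<'E'
import numpy as np,cv2
from scipy.spatial.transform import Rotation as R
from station import env,eyes
def cloud(n,d):
    c=eyes.calibration(n);K=c["camera_matrix"];Rm=R.from_euler("xyz",c["orientation"]).as_matrix()
    v,u=np.mgrid[:400,:640];P=np.stack([(u-K[0,2])/K[0,0]*d,(v-K[1,2])/K[1,1]*d,d],-1)
    W=P@Rm.T+c["position"];W[d==0]=np.nan;return W
E
python3 - <<'E'
from h import *
np.set_printoptions(precision=0,suppress=True)
for n in("top","scene"):
    d=np.load(n+"0.npy");W=cloud(n,d);p=cv2.imread(f"pics/{n}0.png")
    np.save(n+"W.npy",W)
    if n=="top":
        for u,v in[(249,219),(248,200),(252,178),(398,222),(343,225),(330,205),(362,206),(324,246),(364,242),(240,205),(265,142),(245,142),(305,186),(387,188),(250,258),(290,260)]:print(n,u,v,W[v,u])
        crop=cv2.resize(p[120:270,200:430],None,fx=3.4,fy=3.4,interpolation=2);cv2.imwrite("pics/topc.png",crop)
    else:
        crop=cv2.resize(p[120:300,185:430],None,fx=3.2,fy=3.2,interpolation=2);cv2.imwrite("pics/scc.png",crop)
        for u,v in[(245,180),(257,163),(272,150),(387,252),(328,258)]:print(n,u,v,W[v,u])
E
```

```text
top 249 219 [460. 148. 140.]
top 248 200 [501. 147. 156.]
top 252 178 [548. 135. 174.]
top 398 222 [ 447. -196.   85.]
top 343 225 [447. -68.   2.]
top 330 205 [499. -36.  -1.]
top 362 206 [ 494. -118.   -1.]
top 324 246 [395. -18.   1.]
top 364 242 [ 402. -120.   -2.]
top 240 205 [486. 156. 203.]
top 265 142 [641. 112. 121.]
top 245 142 [640. 157. 132.]
top 305 186 [538.  22.  88.]
top 387 188 [ 528. -173.   88.]
top 250 258 [370. 169.  16.]
top 290 260 [362.  68.  17.]
scene 245 180 [450. 132. 133.]
scene 257 163 [496. 134. 152.]
scene 272 150 [535. 121. 169.]
scene 387 252 [ 429. -196.   87.]
scene 328 258 [451. -65.   7.]
```

View pics/topc.png

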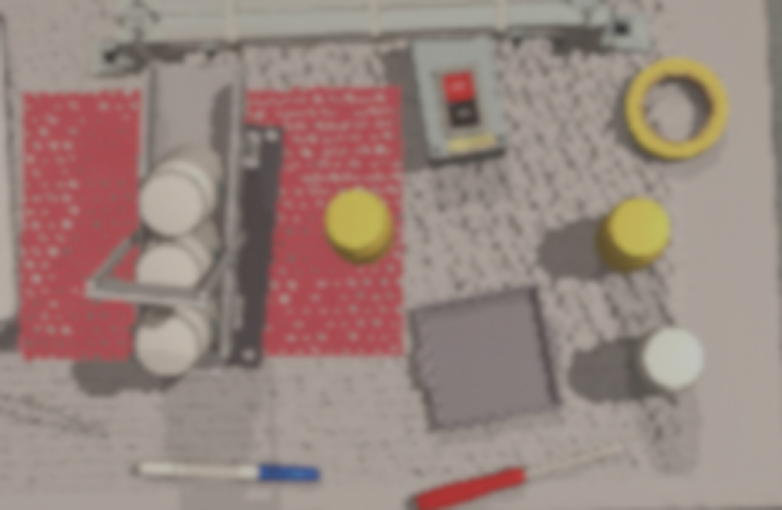

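View pics/scc.png

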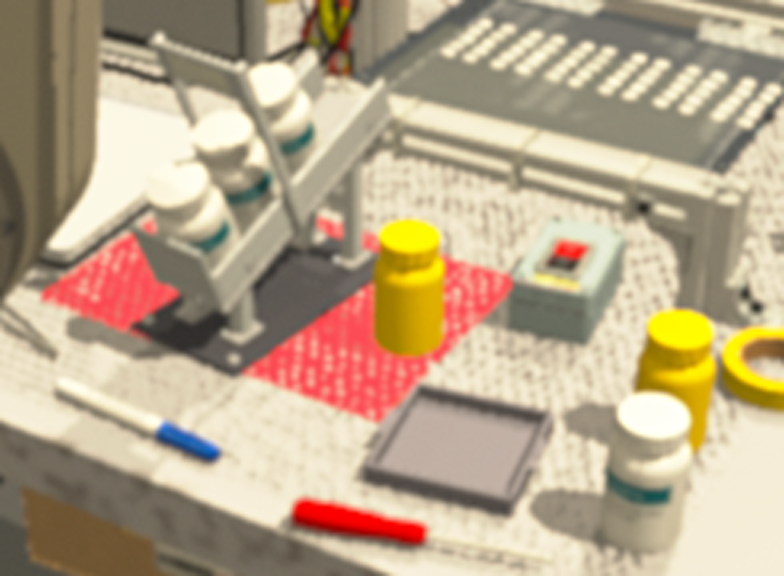

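The crops confirm the layout: white spare with teal label at (645,470) in the scene crop, yellow look-alikes at (410,285)/(675,370), and the front jar against its stop at (185,215). The moves can only shift and turn about the vertical. So I'll try in free air whether a pose beyond reach leaves the hand tilted.

>>> {"api": "servo_tool", "payload": {
  "plan": [
    {"offset": [0,0,0.04],"roll": -7,"gripper": 1},
    {"offset": [0,0,0.08],"roll": -14,"gripper": 1},
    {"offset": [0,0,0.12],"roll": -21,"gripper": 1},
    {"offset": [0,0,0.16],"roll": -28,"gripper": 1},
    {"offset": [0,0,0.2],"roll": -35,"gripper": 1},
    {"offset": [0,0,0.24],"roll": -42,"gripper": 1},
    {"offset": [0,0,0.28],"roll": -49,"gripper": 1},
    {"offset": [0,0,0.32],"roll": -56,"gripper": 1},
    {"offset": [0,0,0.36],"roll": -63,"gripper": 1},
    {"offset": [0,0,0.4],"roll": -70,"gripper": 1},
    {"offset": [0,0,0.44],"roll": -77,"gripper": 1},
    {"offset": [0,0,0.48],"roll": -84,"gripper": 1}
  ]
}}

```text
time_s: 1.1
tool_pos: [242.4, -545.2, 668.5]
eef_rot: [3.14, -0.006, -0.896]
ft_force: [-0.3, -2.0, -0.1]
width: 93.0
gripper_force: 0.0
```

```bash
python3 - <<'E'
from h import *
s=env.read_state();print(s["time_s"],s["qpos"].round(3),s["tool_pos"].round(),s["eef_rot"].round(3))
np.set_printoptions(precision=1,suppress=True)
W=np.load("topW.npy");p=cv2.imread("pics/top0.png").astype(int)
# spare jar top, cap tops
def med(u0,u1,v0,v1,z0,z1):
    w=W[v0:v1,u0:u1].reshape(-1,3);c=p[v0:v1,u0:u1].reshape(-1,3)
    k=(w[:,2]>z0)&(w[:,2]<z1)&(c.min(1)>0);w=w[k];return len(w),np.percentile(w,[2,50,98],axis=0),w
n,q,w=med(385,412,210,240,78,95);print("spare",n,q,cv2.minEnclosingCircle(w[:,:2].astype(np.float32)))
for nm,b in dict(f=(238,264,205,232),m=(238,266,190,206),r=(240,268,163,190)).items():
    n,q,w=med(*b,118,200);print(nm,n,q)
# header
w=W[170:225,220:300].reshape(-1,3);k=w[:,2]>190;print("hdr",k.sum(),w[k][::6])
# tray walls
w=W[195:255,310:375].reshape(-1,3);k=(w[:,2]>9)&(w[:,2]<25);print("tray",k.sum(),cv2.minAreaRect(w[k][:,:2].astype(np.float32)))
# lane rear floor section
w=W[135:165,235:275].reshape(-1,3);k=w[:,2]>95;print(k.sum(),w[k][::40])
E
```

```text
1.1 [-1.239e+00  5.780e-01  8.900e-02  1.000e-03  2.469e+00  1.229e+00] [ 242. -545.  668.] [ 3.14  -0.006 -0.896]
spare 243 [[ 420.9 -213.9   81.7]
 [ 439.7 -195.4   86.1]
 [ 458.5 -176.8   89.9]] ((440.4061584472656, -195.65467834472656), 20.7548770904541)
f 327 [[438.  127.5 118.8]
 [459.9 147.7 133.3]
 [485.8 167.6 196.2]]
m 347 [[486.1 108.1 124. ]
 [506.5 136.9 153.8]
 [526.1 163.4 198.5]]
r 529 [[528.2 113.4 119.4]
 [554.1 134.1 164.6]
 [588.3 167.3 177.8]]
hdr 227 [[500.3 180.5 198.1]
 [495.5 179.5 202.6]
 [494.1 179.  195. ]
 [492.2 109.9 195.1]
 [491.3 177.6 201.2]
 [491.4 165.8 196. ]
 [491.4 153.5 192.8]
 [487.7 182.4 218.2]
 [488.8 172.8 203.9]
 [488.5 160.2 202.7]
 [488.9 148.7 195.5]
 [488.6 135.9 194.7]
 [486.4 111.7 211.3]
 [485.9 177.2 213.1]
 [485.5 164.4 213.4]
 [486.  153.4 204.5]
 [486.1 141.5 199.5]
 [486.1 129.2 195.9]
 [483.9 113.1 216.1]
 [483.3 177.9 219.4]
 [483.3 166.2 214.9]
 [483.  153.5 214.7]
 [483.  141.5 211. ]
 [483.3 129.9 204.4]
 [483.2 117.6 201.4]
 [481.4 180.6 216.8]
 [481.2 168.3 215.3]
 [481.2 156.3 211.6]
 [480.1 142.1 219.7]
 [480.3 130.4 214. ]
 [480.2 118.1 211.7]
 [479.  160.  214.2]
 [478.2 146.5 218.7]
 [478.1 134.2 216.5]
 [477.7 121.6 216.7]
 [477.6 109.3 214.1]
 [475.7 125.7 217.2]
 [475.6 113.6 214. ]]
tray 301 ((448.8675842285156, -68.99102783203125), (191.31805419921875, 107.08305358886719), 18.3678035736084)
779 [[652.5 159.8 117.9]
 [646.3 112.6 117.7]
 [639.6 157.3 131.7]
 [640.3 138.9 115.9]
 [637.4 117.8 115.5]
 [633.4  96.1 119.6]
 [631.2 148.7 114.7]
 [629.7 128.5 108.1]
 [626.1 106.8 110.6]
 [623.5 159.6 107.2]
 [621.3 138.9 103.4]
 [617.9 117.2 105.1]
 [608.  163.4 137.3]
 [611.7 146.  104. ]
 [608.5 122.1 104.8]
 [599.2 164.  134.7]
 [602.4 146.3 102.6]
 [600.5 123.5  96.2]
 [591.  165.3 128.1]
 [588.4 140.2 125.7]]
```

>>> {"api": "servo_tool", "payload": {
  "plan": [
    {"offset": [0,0,0.04],"roll": -6,"gripper": 1},
    {"offset": [0,0,0.08],"roll": -6,"gripper": 1},
    {"offset": [0,0,0.12],"roll": -6,"gripper": 1},
    {"offset": [0,0,0.16],"roll": -6,"gripper": 1},
    {"offset": [0,0,0.2],"roll": -6,"gripper": 1}
  ]
}}

```text
time_s: 1.52
tool_pos: [217.8, -489.5, 726.1]
eef_rot: [3.135, -0.035, -0.996]
ft_force: [-0.0, -0.8, -0.3]
width: 93.2
gripper_force: 0.0
```

```bash
python3 - <<'E'
from h import *
s=env.read_state();print(s["time_s"],s["qpos"].round(3),s["tool_pos"].round(),s["eef_rot"].round(3))
E
```

```text
1.5167 [-1.249  0.519  0.022  0.004  2.565  1.321] [ 218. -489.  726.] [ 3.135 -0.035 -0.996]
```

>>> {"api": "servo_tool", "payload": {
  "plan": [
    {"offset": [-0.016,0.036,0.0],"roll": 0,"gripper": 1},
    {"offset": [-0.032,0.072,0.03],"roll": 0,"gripper": 1},
    {"offset": [-0.048,0.108,0.06],"roll": 0,"gripper": 1},
    {"offset": [-0.064,0.144,0.09],"roll": 0,"gripper": 1},
    {"offset": [-0.08,0.18,0.12],"roll": 0,"gripper": 1},
    {"offset": [-0.096,0.216,0.15],"roll": 0,"gripper": 1}
  ]
}}

```text
time_s: 2.02
tool_pos: [138.9, -312.6, 822.7]
eef_rot: [3.129, -0.053, -0.997]
ft_force: [0.5, -0.2, 1.1]
width: 93.2
gripper_force: 0.0
```

```bash
python3 - <<'E'
from h import *
s=env.read_state();print(s["time_s"],s["qpos"].round(3),s["tool_pos"].round(),s["eef_rot"].round(3))
print(R.from_euler("xyz",s["eef_rot"]).as_matrix()[:,2])
E
```

```text
2.0167 [-1.308  0.182  0.177  0.012  2.729  1.271] [ 139. -313.  823.] [ 3.129 -0.053 -0.997]
[ 0.01859845 -0.0511194  -0.99851936]
```

>>> {"api": "servo_tool", "payload": {
  "plan": [
    {"offset": [-0.01,0.024,0.03],"roll": 0,"gripper": 1},
    {"offset": [-0.02,0.048,0.06],"roll": 0,"gripper": 1},
    {"offset": [-0.03,0.072,0.09],"roll": 0,"gripper": 1},
    {"offset": [-0.04,0.096,0.12],"roll": 0,"gripper": 1}
  ]
}}

```text
time_s: 2.35
tool_pos: [108.8, -237.5, 835.6]
eef_rot: [3.121, -0.076, -0.996]
ft_force: [1.0, 0.1, 0.7]
width: 93.2
gripper_force: 0.0
```

```bash
python3 - <<'E'
from h import *
s=env.read_state();print(s["time_s"],s["qpos"].round(3),s["tool_pos"].round(),s["eef_rot"].round(3))
print(R.from_euler("xyz",s["eef_rot"]).as_matrix()[:,2])
E
```

```text
2.35 [-1.347 -0.03   0.362  0.016  2.731  1.235] [ 109. -237.  836.] [ 3.121 -0.076 -0.996]
[ 0.02360763 -0.07456824 -0.99693644]
```

>>> {"api": "servo_tool", "payload": {
  "plan": [
    {"offset": [0.01,-0.025,-0.03],"gripper": 1},
    {"offset": [0.02,-0.05,-0.06],"gripper": 1},
    {"offset": [0.03,-0.075,-0.09],"gripper": 1},
    {"offset": [0.04,-0.1,-0.12],"gripper": 1},
    {"offset": [0.05,-0.125,-0.15],"gripper": 1},
    {"offset": [0.06,-0.15,-0.18],"gripper": 1},
    {"offset": [0.07,-0.175,-0.21],"gripper": 1},
    {"offset": [0.08,-0.2,-0.24],"gripper": 1},
    {"offset": [0.09,-0.22,-0.27],"gripper": 1}
  ]
}}

```text
invalid input
```

```bash
python3 - <<'E'
from h import *
s=env.read_state();print(s["time_s"],s["qpos"].round(3),s["tool_pos"].round(),s["eef_rot"].round(3))
print(R.from_euler("xyz",s["eef_rot"]).as_matrix()[:,2])
E
```

```text
2.35 [-1.347 -0.03   0.362  0.016  2.731  1.235] [ 109. -237.  836.] [ 3.121 -0.076 -0.996]
[ 0.02360763 -0.07456824 -0.99693644]
```

Rows need all three fields.

>>> {"api": "servo_tool", "payload": {
  "plan": [
    {"offset": [0.01,-0.025,-0.03],"roll": 0,"gripper": 1},
    {"offset": [0.02,-0.05,-0.06],"roll": 0,"gripper": 1},
    {"offset": [0.03,-0.075,-0.09],"roll": 0,"gripper": 1},
    {"offset": [0.04,-0.1,-0.12],"roll": 0,"gripper": 1},
    {"offset": [0.05,-0.125,-0.15],"roll": 0,"gripper": 1},
    {"offset": [0.06,-0.15,-0.18],"roll": 0,"gripper": 1},
    {"offset": [0.07,-0.175,-0.21],"roll": 0,"gripper": 1},
    {"offset": [0.08,-0.2,-0.24],"roll": 0,"gripper": 1},
    {"offset": [0.09,-0.22,-0.27],"roll": 0,"gripper": 1}
  ]
}}

```text
time_s: 3.1
tool_pos: [199.9, -461.9, 563.3]
eef_rot: [3.123, -0.071, -0.997]
ft_force: [0.0, 0.2, -0.5]
width: 93.2
gripper_force: 0.0
```

```bash
python3 - <<'E'
from h import *
s=env.read_state();print(s["time_s"],s["qpos"].round(3),s["tool_pos"].round(),s["eef_rot"].round(3))
print(R.from_euler("xyz",s["eef_rot"]).as_matrix()[:,2])
E
```

```text
3.1 [-1.265e+00 -8.600e-02  1.116e+00  1.000e-03  2.038e+00  1.304e+00] [ 200. -462.  563.] [ 3.123 -0.071 -0.997]
[ 0.02272278 -0.07005416 -0.99728436]
```

The tilt persists after coming back into reach, so I can build up the needed 22° at the reach limit.

>>> {"api": "servo_tool", "payload": {
  "plan": [
    {"offset": [-0.07,0.16,0.75],"roll": 0,"gripper": 1},
    {"offset": [-0.07,0.16,0.75],"roll": 0,"gripper": 1},
    {"offset": [-0.07,0.16,0.75],"roll": 0,"gripper": 1},
    {"offset": [-0.07,0.16,0.75],"roll": 0,"gripper": 1},
    {"offset": [-0.07,0.16,0.75],"roll": 0,"gripper": 1},
    {"offset": [-0.07,0.16,0.75],"roll": 0,"gripper": 1},
    {"offset": [-0.07,0.16,0.75],"roll": 0,"gripper": 1},
    {"offset": [-0.07,0.16,0.75],"roll": 0,"gripper": 1},
    {"offset": [-0.07,0.16,0.75],"roll": 0,"gripper": 1},
    {"offset": [-0.07,0.16,0.75],"roll": 0,"gripper": 1},
    {"offset": [-0.07,0.16,0.75],"roll": 0,"gripper": 1},
    {"offset": [-0.07,0.16,0.75],"roll": 0,"gripper": 1}
  ]
}}

```text
time_s: 4.1
tool_pos: [144.0, -332.7, 833.0]
eef_rot: [3.109, -0.114, -0.996]
ft_force: [0.2, -0.1, 0.4]
width: 92.9
gripper_force: 0.0
```

>>> {"api": "servo_tool", "payload": {
  "plan": [
    {"offset": [-0.02,0.05,0.6],"roll": 0,"gripper": 1},
    {"offset": [-0.02,0.05,0.6],"roll": 0,"gripper": 1},
    {"offset": [-0.02,0.05,0.6],"roll": 0,"gripper": 1},
    {"offset": [-0.02,0.05,0.6],"roll": 0,"gripper": 1},
    {"offset": [-0.02,0.05,0.6],"roll": 0,"gripper": 1},
    {"offset": [-0.02,0.05,0.6],"roll": 0,"gripper": 1}
  ]
}}

```text
time_s: 4.6
tool_pos: [137.3, -315.3, 845.7]
eef_rot: [3.098, -0.148, -0.996]
ft_force: [0.6, -0.4, 0.2]
width: 92.7
gripper_force: 0.0
```

```bash
python3 - <<'E'
from h import *
s=env.read_state();print(s["time_s"],s["qpos"].round(3),s["tool_pos"].round(),s["eef_rot"].round(3))
print(R.from_euler("xyz",s["eef_rot"]).as_matrix()[:,2])
E
```

```text
4.6 [-1.314  0.233  0.023  0.012  2.731  1.267] [ 137. -315.  846.] [ 3.098 -0.148 -0.996]
[ 0.04358518 -0.14755633 -0.98809284]
```

>>> {"api": "servo_tool", "payload": {
  "plan": [
    {"offset": [-0.02,0.08,0.6],"roll": -28,"gripper": 1},
    {"offset": [-0.02,0.08,0.6],"roll": -28,"gripper": 1},
    {"offset": [-0.02,0.08,0.6],"roll": -28,"gripper": 1},
    {"offset": [-0.02,0.08,0.6],"roll": -28,"gripper": 1},
    {"offset": [-0.02,0.08,0.6],"roll": -28,"gripper": 1},
    {"offset": [-0.02,0.08,0.6],"roll": -28,"gripper": 1},
    {"offset": [-0.02,0.08,0.6],"roll": -28,"gripper": 1},
    {"offset": [-0.02,0.08,0.6],"roll": -28,"gripper": 1},
    {"offset": [-0.02,0.08,0.6],"roll": -28,"gripper": 1},
    {"offset": [-0.02,0.08,0.6],"roll": -28,"gripper": 1},
    {"offset": [-0.02,0.08,0.6],"roll": -28,"gripper": 1},
    {"offset": [-0.02,0.08,0.6],"roll": -28,"gripper": 1}
  ]
}}

```text
time_s: 5.6
tool_pos: [119.0, -296.7, 857.3]
eef_rot: [3.098, -0.193, -1.482]
ft_force: [0.4, -0.0, 0.6]
width: 92.7
gripper_force: 0.0
```

```bash
cat >s.py <<'E'
from h import *
s=env.read_state();print(s["time_s"],s["qpos"].round(3),s["tool_pos"].round(1),s["eef_rot"].round(3))
M=R.from_euler("xyz",s["eef_rot"]).as_matrix();z=M[:,2];y=M[:,1]
print("tilt",np.degrees(np.arccos(-z[2])).round(2),"az",np.degrees(np.arctan2(z[1],z[0])).round(1),"yaw x",np.degrees(np.arctan2(-y[0],y[1])).round(1)+180,"y_z",y[2].round(3))
E
python3 s.py
```

```text
5.6 [-1.253  0.2    0.023 -0.218  2.731  1.596] [ 119.  -296.7  857.3] [ 3.098 -0.193 -1.482]
tilt 11.35 az -97.9 yaw x 274.6 y_z 0.043
```

>>> {"api": "servo_tool", "payload": {
  "plan": [
    {"offset": [-0.07,0.2,0.7],"roll": 0,"gripper": 1},
    {"offset": [-0.07,0.2,0.7],"roll": 0,"gripper": 1},
    {"offset": [-0.07,0.2,0.7],"roll": 0,"gripper": 1},
    {"offset": [-0.07,0.2,0.7],"roll": 0,"gripper": 1},
    {"offset": [-0.07,0.2,0.7],"roll": 0,"gripper": 1},
    {"offset": [-0.07,0.2,0.7],"roll": 0,"gripper": 1},
    {"offset": [-0.07,0.2,0.7],"roll": 0,"gripper": 1},
    {"offset": [-0.07,0.2,0.7],"roll": 0,"gripper": 1},
    {"offset": [-0.07,0.2,0.7],"roll": 0,"gripper": 1},
    {"offset": [-0.07,0.2,0.7],"roll": 0,"gripper": 1},
    {"offset": [-0.07,0.2,0.7],"roll": 0,"gripper": 1},
    {"offset": [-0.07,0.2,0.7],"roll": 0,"gripper": 1}
  ]
}}

```text
time_s: 6.6
tool_pos: [97.2, -272.6, 873.7]
eef_rot: [3.092, -0.244, -1.48]
ft_force: [0.3, 0.1, 0.2]
width: 93.3
gripper_force: 0.0
```

```bash
python3 s.py
```

```text
6.6 [-1.289  0.146  0.023 -0.239  2.731  1.537] [  97.2 -272.6  873.7] [ 3.092 -0.244 -1.48 ]
tilt 14.24 az -96.4 yaw x 274.5 y_z 0.048
```

>>> {"api": "servo_tool", "payload": {
  "plan": [
    {"offset": [-0.1,0.15,0.7],"roll": -25,"gripper": 1},
    {"offset": [-0.1,0.15,0.7],"roll": -25,"gripper": 1},
    {"offset": [-0.1,0.15,0.7],"roll": -25,"gripper": 1},
    {"offset": [-0.1,0.15,0.7],"roll": -25,"gripper": 1},
    {"offset": [-0.1,0.15,0.7],"roll": -25,"gripper": 1},
    {"offset": [-0.1,0.15,0.7],"roll": -25,"gripper": 1},
    {"offset": [-0.1,0.15,0.7],"roll": -25,"gripper": 1},
    {"offset": [-0.1,0.15,0.7],"roll": -25,"gripper": 1},
    {"offset": [-0.1,0.15,0.7],"roll": -25,"gripper": 1},
    {"offset": [-0.1,0.15,0.7],"roll": -25,"gripper": 1},
    {"offset": [-0.1,0.15,0.7],"roll": -25,"gripper": 1},
    {"offset": [-0.1,0.15,0.7],"roll": -25,"gripper": 1}
  ]
}}

```text
time_s: 7.6
tool_pos: [24.8, -256.7, 885.2]
eef_rot: [3.09, -0.293, -1.914]
ft_force: [-0.8, -0.3, 0.5]
width: 92.4
gripper_force: 0.0
```

```bash
python3 s.py
```

```text
7.6 [-1.423  0.111  0.023 -0.471  2.731  1.61 ] [  24.8 -256.7  885.2] [ 3.09  -0.293 -1.914]
tilt 17.02 az -119.8 yaw x 249.5 y_z 0.049
```

```bash
cat >fit.py <<'E'
from h import *
from scipy.optimize import least_squares
def cyl(p,x,r,z0,z1):
    a=np.hypot(p[:,0]-x,p[:,1])-r;b=np.maximum(z0-p[:,2],p[:,2]-z1)
    return np.minimum(np.maximum(a,b),0)+np.hypot(np.maximum(a,0),np.maximum(b,0))
def box(p,lo,hi):
    q=np.maximum(np.array(lo)-p,p-np.array(hi));return np.linalg.norm(np.maximum(q,0),axis=1)+np.minimum(q.max(1),0)
def sdf(p,xs=(24.5,73.5,122.5)):
    D=[box(p,(0,-29,-4),(200,29,0)),box(p,(0,29,-4),(200,33,32)),box(p,(0,-33,-4),(200,-29,32)),box(p,(-4,-33,-4),(0,33,58)),
       box(p,(76,-38,122),(80,38,154)),box(p,(78,33,0),(86,38,152)),box(p,(78,-38,0),(86,-33,152))]
    for x in xs:D+=[cyl(p,x,24.5,0,64),cyl(p,x,21,70,86)]
    return np.min(np.abs(D),0)
def tolane(W,q):
    return (W-[q[0],q[1],45+q[3]])@(R.from_euler("z",q[2])*R.from_euler("y",-np.radians(22))).as_matrix()
def fit(P,q0=(465,138,-.1,0),xs=(24.5,73.5,122.5)):
    q=np.array(q0,float)
    for g in(18,8,6):
        l=tolane(P,q);k=(np.abs(l[:,1])<45)&(l[:,0]>-12)&(l[:,0]<205)&(l[:,2]>-3)&(l[:,2]<160)
        Q=P[k];Q=Q[sdf(tolane(Q,q),xs)<g]
        r=least_squares(lambda v:sdf(tolane(Q,v),xs),q,loss="soft_l1",f_scale=1.5);q=r.x
    return q,len(Q),np.median(sdf(tolane(Q,q),xs))
E
python3 - <<'E'
from fit import *
np.set_printoptions(precision=3,suppress=True)
C={n:np.load(n+"W.npy").reshape(-1,3) for n in("top","scene")}
for n in C:C[n]=C[n][np.isfinite(C[n]).all(1)]
for P in(C["top"],C["scene"],np.vstack(list(C.values()))):print(fit(P))
# spare: vertical
for n in C:
    P=C[n];P=P[(np.hypot(P[:,0]-440,P[:,1]+196)<40)&(P[:,2]>8)&(P[:,2]<95)]
    f=lambda v:np.minimum(np.abs(cyl(P-[v[0],v[1],v[2]],0,24.5,0,64)),np.abs(cyl(P-[v[0],v[1],v[2]],0,21,70,86)))
    print(n,len(P),least_squares(f,[440,-196,0],loss="soft_l1").x)
    P=C[n];P=P[(np.hypot(P[:,0]-449,P[:,1]+69)<70)&(P[:,2]>-10)&(P[:,2]<25)]
    def g(v):
        p=(P-[v[0],v[1],0])@R.from_euler("z",v[2]).as_matrix()
        return np.min(np.abs([box(p,(-48,-48,0),(48,48,4)),box(p,(-48,-48,0),(-44,48,16)),box(p,(44,-48,0),(48,48,16)),box(p,(-48,-48,0),(48,-44,16)),box(p,(-48,44,0),(48,48,16)),np.abs(p[:,2])+0*p[:,0]+50*(np.abs(p[:,:2]).max(1)<48)]),0)
    print("tray",least_squares(g,[449,-69,.2],loss="soft_l1").x)
E
```

```text
(array([463.653, 149.401,  -0.119,   0.695]), 2756, np.float64(0.6944910774373536))
(array([464.179, 149.272,  -0.117,   1.27 ]), 3673, np.float64(0.7672827224655521))
(array([464.008, 149.38 ,  -0.118,   1.017]), 6419, np.float64(0.7561770042886558))
top 362 [ 440.261 -196.28     0.233]
tray [448.495 -69.223   0.17 ]
scene 1122 [ 440.659 -195.634    1.403]
tray [447.692 -69.431   0.168]
```

>>> {"api": "servo_tool", "payload": {
  "plan": [
    {"offset": [0.175,-0.15,-0.3],"roll": 82,"gripper": 1},
    {"offset": [0.175,-0.15,-0.3],"roll": 82,"gripper": 1},
    {"offset": [0.175,-0.15,-0.3],"roll": 82,"gripper": 1},
    {"offset": [0.175,-0.15,-0.3],"roll": 82,"gripper": 1},
    {"offset": [0.175,-0.15,-0.3],"roll": 82,"gripper": 1},
    {"offset": [0.175,-0.15,-0.3],"roll": 82,"gripper": 1},
    {"offset": [0.175,-0.15,-0.3],"roll": 82,"gripper": 1},
    {"offset": [0.175,-0.15,-0.3],"roll": 82,"gripper": 1},
    {"offset": [0.175,-0.15,-0.3],"roll": 82,"gripper": 1},
    {"offset": [0.175,-0.15,-0.3],"roll": 82,"gripper": 1},
    {"offset": [0.175,-0.15,-0.3],"roll": 82,"gripper": 1},
    {"offset": [0.175,-0.15,-0.3],"roll": 82,"gripper": 1}
  ]
}}

```text
time_s: 8.6
tool_pos: [201.7, -407.6, 576.9]
eef_rot: [3.098, -0.285, -0.592]
ft_force: [-0.3, 0.5, -1.5]
width: 93.0
gripper_force: 0.0
```

```bash
python3 s.py
```

```text
8.6 [-1.352 -0.377  1.358  0.172  1.916  0.895] [ 201.7 -407.6  576.9] [ 3.098 -0.285 -0.592]
tilt 16.5 az -42.8 yaw x 325.4 y_z 0.042
```

>>> {"api": "servo_tool", "payload": {
  "plan": [
    {"offset": [0.2,0.26,-0.12],"roll": 28,"gripper": 1},
    {"offset": [0.2,0.26,-0.12],"roll": 28,"gripper": 1},
    {"offset": [0.2,0.26,-0.12],"roll": 28,"gripper": 1},
    {"offset": [0.2,0.26,-0.12],"roll": 28,"gripper": 1},
    {"offset": [0.2,0.26,-0.12],"roll": 28,"gripper": 1},
    {"offset": [0.2,0.26,-0.12],"roll": 28,"gripper": 1},
    {"offset": [0.2,0.26,-0.12],"roll": 28,"gripper": 1},
    {"offset": [0.2,0.26,-0.12],"roll": 28,"gripper": 1},
    {"offset": [0.2,0.26,-0.12],"roll": 28,"gripper": 1},
    {"offset": [0.2,0.26,-0.12],"roll": 28,"gripper": 1}
  ]
}}

```text
time_s: 9.43
tool_pos: [401.2, -143.4, 462.8]
eef_rot: [3.091, -0.289, -0.103]
ft_force: [-0.5, 0.4, -0.2]
width: 92.9
gripper_force: 0.0
```

```bash
cat >t.py <<'E'
import sys
from fit import *
exec(open("s.py").read())
q=[464,149.4,-.118,1]
ML=(R.from_euler("z",q[2])*R.from_euler("y",-np.radians(22))).as_matrix();O=np.array([q[0],q[1],46])
if __name__=="__main__":
    for a in sys.argv[1:]:
        v=np.array(list(map(float,a.split(","))));G=O+ML@v;T=G-3*z
        print(a,"TCP",T.round(1),"offset",((T-s["tool_pos"])/1000).round(4))
    print("grasp in lane",(ML.T@(s["tool_pos"]+3*z-O)).round(1),"z in lane",(ML.T@z).round(3),"y",(ML.T@y).round(3))
E
python3 t.py 20,0,190 20,0,56
```

```text
9.4333 [-0.523 -0.598  1.729  0.071  1.725  1.179] [ 401.2 -143.4  462.8] [ 3.091 -0.289 -0.103]
tilt 16.83 az -16.0 yaw x 353.3 y_z 0.048
20,0,190 TCP [410.9 155.8 232.5] offset [ 0.0097  0.2993 -0.2303]
20,0,56 TCP [460.7 149.9 108.3] offset [ 0.0596  0.2934 -0.3545]
grasp in lane [ 130.  -298.3  393.9] z in lane [-0.094 -0.046 -0.995] y [ 0.018 -0.999  0.045]
```

>>> {"api": "servo_tool", "payload": {
  "plan": [
    {"offset": [0.005,0.3,-0.2],"roll": 0,"gripper": 1},
    {"offset": [0.005,0.3,-0.2],"roll": 0,"gripper": 1},
    {"offset": [0.005,0.3,-0.2],"roll": 0,"gripper": 1},
    {"offset": [0.005,0.3,-0.2],"roll": 0,"gripper": 1},
    {"offset": [0.005,0.3,-0.2],"roll": 0,"gripper": 1},
    {"offset": [0.005,0.3,-0.2],"roll": 0,"gripper": 1},
    {"offset": [0.005,0.3,-0.2],"roll": 0,"gripper": 1},
    {"offset": [0.005,0.3,-0.2],"roll": 0,"gripper": 1},
    {"offset": [0.005,0.3,-0.2],"roll": 0,"gripper": 1},
    {"offset": [0.01,0.3,-0.23],"roll": 0,"gripper": 1},
    {"offset": [0.01,0.3,-0.23],"roll": 0,"gripper": 1}
  ]
}}

```text
time_s: 10.35
tool_pos: [407.9, 152.7, 229.3]
eef_rot: [3.084, -0.284, -0.105]
ft_force: [-0.3, -0.5, -2.0]
width: 92.7
gripper_force: 0.0
```

```bash
python3 t.py 20,0,120 20,0,56; python3 - <<'E'
from h import *
p,d=eyes.get_image("scene");cv2.imwrite("pics/s1.png",cv2.resize(p[80:260,150:400],None,fx=3,fy=3,interpolation=2))
E
```

```text
10.35 [ 0.39  -0.56   2.129 -0.189  1.351  2.095] [407.9 152.7 229.3] [ 3.084 -0.284 -0.105]
tilt 16.59 az -17.6 yaw x 353.1 y_z 0.055
20,0,120 TCP [437.  152.8 167.6] offset [ 0.029   0.     -0.0617]
20,0,56 TCP [460.8 149.9 108.3] offset [ 0.0529 -0.0028 -0.121 ]
grasp in lane [ 16.4  -3.5 188. ] z in lane [-0.099 -0.054 -0.994] y [ 0.018 -0.998  0.052]
```

View pics/s1.png

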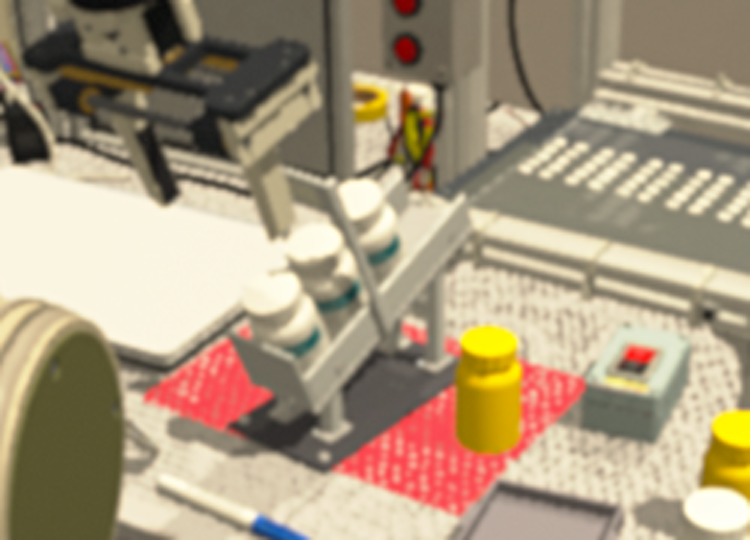

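Fingers straddle the front jar ((160,180) and (270,210)), and the hand's body is in front of the header. Descending.

>>> {"api": "servo_tool", "payload": {
  "plan": [
    {"offset": [0.012,0,-0.024],"roll": 0,"gripper": 1},
    {"offset": [0.022,0,-0.046],"roll": 0,"gripper": 1},
    {"offset": [0.027,0,-0.058],"roll": 0,"gripper": 1},
    {"offset": [0.027,0,-0.058],"roll": 0,"gripper": 1}
  ]
}}

```text
time_s: 10.73
tool_pos: [437.2, 151.2, 176.2]
eef_rot: [3.087, -0.29, -0.111]
ft_force: [-0.7, 0.9, -0.2]
width: 93.2
gripper_force: 0.0
```

```bash
python3 t.py 20,0,56
```

```text
10.7333 [ 0.359 -0.447  2.151 -0.191  1.208  2.096] [437.2 151.2 176.2] [ 3.087 -0.29  -0.111]
tilt 16.88 az -17.2 yaw x 352.8 y_z 0.052
20,0,56 TCP [460.8 149.9 108.3] offset [ 0.0235 -0.0012 -0.0679]
grasp in lane [ 23.7  -1.5 127.8] z in lane [-0.094 -0.052 -0.994] y [ 0.012 -0.999  0.052]
```

>>> {"api": "servo_tool", "payload": {
  "plan": [
    {"offset": [0.003,-0.001,-0.02],"roll": 0,"gripper": 1},
    {"offset": [0.01,-0.001,-0.038],"roll": 0,"gripper": 1},
    {"offset": [0.018,-0.001,-0.055],"roll": 0,"gripper": 1},
    {"offset": [0.024,-0.001,-0.067],"roll": 0,"gripper": 1},
    {"offset": [0.024,-0.001,-0.067],"roll": 0,"gripper": 1},
    {"offset": [0.024,-0.001,-0.067],"roll": 0,"gripper": 1}
  ]
}}

```text
time_s: 11.23
tool_pos: [461.9, 151.5, 111.9]
eef_rot: [3.089, -0.293, -0.11]
ft_force: [0.6, -0.5, -0.0]
width: 93.0
gripper_force: 0.0
```

```bash
python3 t.py 20,0,56; python3 - <<'E'
from h import *
p,d=eyes.get_image("scene");cv2.imwrite("pics/s2.png",cv2.resize(p[80:260,150:400],None,fx=3,fy=3,interpolation=2))
E
```

```text
11.2333 [ 0.338 -0.304  2.167 -0.201  1.044  2.107] [461.9 151.5 111.9] [ 3.089 -0.293 -0.11 ]
tilt 17.04 az -16.7 yaw x 352.8 y_z 0.051
20,0,56 TCP [460.7 149.9 108.3] offset [-0.0012 -0.0015 -0.0037]
grasp in lane [22.3  1.7 59. ] z in lane [-0.091 -0.051 -0.995] y [ 0.012 -0.999  0.05 ]
```

View pics/s2.png

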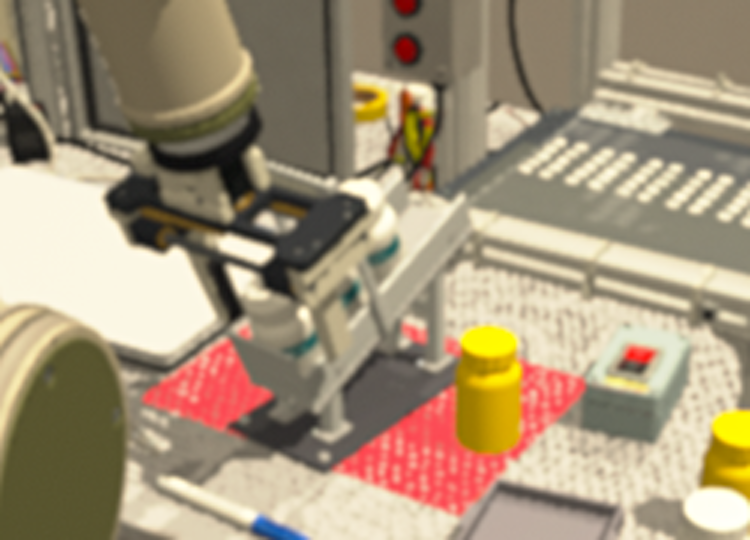

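Hand is around the front jar with no contact, the near finger at (335,330). Closing.

>>> {"api": "servo_tool", "payload": {
  "plan": [
    {"offset": [-0.001,-0.001,-0.002],"roll": 0,"gripper": 0.7},
    {"offset": [-0.001,-0.001,-0.002],"roll": 0,"gripper": 0.58},
    {"offset": [-0.001,-0.001,-0.002],"roll": 0,"gripper": 0.5},
    {"offset": [-0.001,-0.001,-0.002],"roll": 0,"gripper": 0.4},
    {"offset": [-0.001,-0.001,-0.002],"roll": 0,"gripper": 0.4},
    {"offset": [-0.001,-0.001,-0.002],"roll": 0,"gripper": 0.4},
    {"offset": [-0.001,-0.001,-0.002],"roll": 0,"gripper": 0.4}
  ],
  "squeeze": 12
}}

```text
time_s: 11.87
tool_pos: [460.1, 151.4, 108.3]
eef_rot: [3.089, -0.292, -0.108]
ft_force: [-0.0, -0.1, 0.9]
width: 50.8
gripper_force: 0.4
```

```bash
python3 t.py 20,0,64 10,0,140 -70,0,140
```

```text
11.8667 [ 0.338 -0.304  2.174 -0.201  1.038  2.107] [460.1 151.4 108.3] [ 3.089 -0.292 -0.108]
tilt 17.01 az -16.6 yaw x 352.9 y_z 0.051
20,0,64 TCP [457.8 150.3 115.7] offset [-0.0024 -0.0011  0.0074]
10,0,140 TCP [420.3 154.7 182.4] offset [-0.0398  0.0034  0.0741]
-70,0,140 TCP [346.6 163.5 152.5] offset [-0.1135  0.0121  0.0442]
grasp in lane [19.3  1.4 56.3] z in lane [-0.091 -0.05  -0.995] y [ 0.014 -0.999  0.049]
```

>>> {"api": "servo_tool", "payload": {
  "plan": [
    {"offset": [0,0,0],"roll": 0,"gripper": 0.3},
    {"offset": [0,0,0],"roll": 0,"gripper": 0.3},
    {"offset": [0,0,0],"roll": 0,"gripper": 0.3},
    {"offset": [-0.002,0.0,0.005],"roll": 0,"gripper": 0.3},
    {"offset": [-0.005,0.0,0.0125],"roll": 0,"gripper": 0.3},
    {"offset": [-0.005,0.0,0.0125],"roll": 0,"gripper": 0.3}
  ]
}}

```text
time_s: 12.37
tool_pos: [455.2, 151.6, 122.2]
eef_rot: [3.089, -0.293, -0.108]
ft_force: [-1.2, 0.2, -1.1]
width: 49.5
gripper_force: 11.9
```

```bash
python3 t.py
```

```text
12.3667 [ 0.343 -0.338  2.174 -0.198  1.072  2.104] [455.2 151.6 122.2] [ 3.089 -0.293 -0.108]
tilt 17.05 az -16.5 yaw x 352.9 y_z 0.05
grasp in lane [20.  1. 71.] z in lane [-0.09  -0.049 -0.995] y [ 0.014 -0.999  0.048]
```

>>> {"api": "servo_tool", "payload": {
  "plan": [
    {"offset": [-0.004,0.0,0.01],"roll": 0,"gripper": 0.3},
    {"offset": [-0.008,0.001,0.02],"roll": 0,"gripper": 0.3},
    {"offset": [-0.012,0.001,0.03],"roll": 0,"gripper": 0.3},
    {"offset": [-0.016,0.002,0.04],"roll": 0,"gripper": 0.3},
    {"offset": [-0.02,0.002,0.048],"roll": 0,"gripper": 0.3},
    {"offset": [-0.021,0.002,0.052],"roll": 0,"gripper": 0.3},
    {"offset": [-0.021,0.002,0.052],"roll": 0,"gripper": 0.3}
  ]
}}

```text
time_s: 12.95
tool_pos: [434.4, 153.6, 173.9]
eef_rot: [3.09, -0.294, -0.108]
ft_force: [-4.5, 0.7, 4.0]
width: 49.4
gripper_force: 11.9
```

```bash
python3 t.py;python3 - <<'E'
from h import *
p,d=eyes.get_image("scene");cv2.imwrite("pics/s3.png",cv2.resize(p[80:260,150:400],None,fx=3,fy=3,interpolation=2))
E
```

```text
12.95 [ 0.366 -0.455  2.162 -0.192  1.202  2.101] [434.4 153.6 173.9] [ 3.09  -0.294 -0.108]
tilt 17.08 az -16.4 yaw x 352.9 y_z 0.05
grasp in lane [ 19.9   0.5 126.8] z in lane [-0.09  -0.049 -0.995] y [ 0.014 -0.999  0.048]
```

View pics/s3.png

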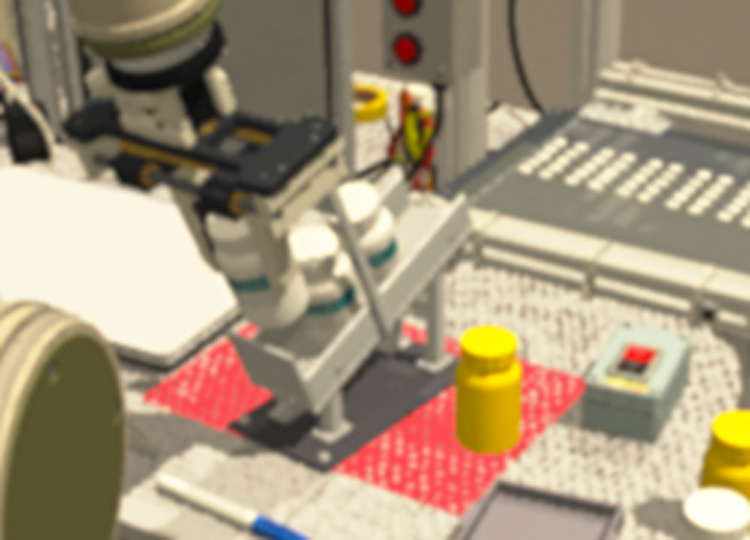

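Front jar is up with its bottom just above the stop at (265,330), and middle and rear still in place. Easing it forward slowly so the others follow gently.

>>> {"api": "servo_tool", "payload": {
  "plan": [
    {"offset": [-0.004,0.0,0.002],"roll": 0,"gripper": 0.3},
    {"offset": [-0.009,0.001,0.004],"roll": 0,"gripper": 0.3},
    {"offset": [-0.014,0.002,0.005],"roll": 0,"gripper": 0.3},
    {"offset": [-0.019,0.002,0.005],"roll": 0,"gripper": 0.3},
    {"offset": [-0.024,0.003,0.005],"roll": 0,"gripper": 0.3},
    {"offset": [-0.029,0.003,0.005],"roll": 0,"gripper": 0.3},
    {"offset": [-0.034,0.004,0.005],"roll": 0,"gripper": 0.3},
    {"offset": [-0.039,0.005,0.005],"roll": 0,"gripper": 0.3},
    {"offset": [-0.044,0.005,0.005],"roll": 0,"gripper": 0.3},
    {"offset": [-0.049,0.006,0.005],"roll": 0,"gripper": 0.3},
    {"offset": [-0.055,0.006,0.005],"roll": 0,"gripper": 0.3},
    {"offset": [-0.06,0.006,0.005],"roll": 0,"gripper": 0.3}
  ]
}}

```text
time_s: 14.0
tool_pos: [373.5, 159.4, 177.7]
eef_rot: [3.089, -0.292, -0.108]
ft_force: [0.6, 0.1, -1.6]
width: 49.1
gripper_force: 11.9
```

```bash
python3 t.py;python3 - <<'E'
from h import *
p,d=eyes.get_image("scene");cv2.imwrite("pics/s4.png",cv2.resize(p[80:260,150:400],None,fx=3,fy=3,interpolation=2))
E
```

```text
14.0 [ 0.45  -0.636  2.272 -0.207  1.29   2.172] [373.5 159.4 177.7] [ 3.089 -0.292 -0.108]
tilt 17.01 az -16.6 yaw x 352.9 y_z 0.051
grasp in lane [-35.3  -0.9 153.3] z in lane [-0.091 -0.05  -0.995] y [ 0.014 -0.999  0.049]
```

View pics/s4.png

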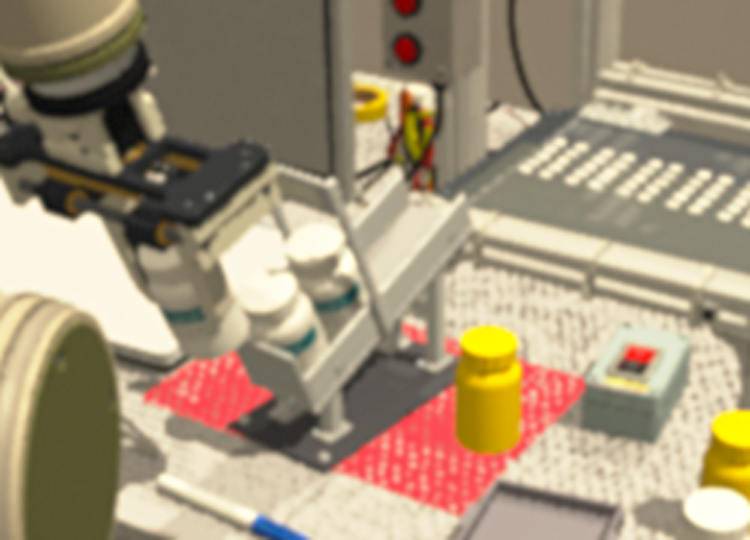

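Front jar is clear at (195,300), and the other two slid down to the stop and stand at (275,310) and (320,260). Carrying it above the tray.

>>> {"api": "servo_tool", "payload": {
  "plan": [
    {"offset": [0.0,-0.02,0.0],"roll": 0,"gripper": 0.3},
    {"offset": [0.004,-0.05,0.0],"roll": 0,"gripper": 0.3},
    {"offset": [0.01,-0.08,0.0],"roll": 0,"gripper": 0.3},
    {"offset": [0.018,-0.11,0.0],"roll": 0,"gripper": 0.3},
    {"offset": [0.026,-0.14,0.0],"roll": 0,"gripper": 0.3},
    {"offset": [0.034,-0.17,0.0],"roll": 0,"gripper": 0.3},
    {"offset": [0.042,-0.2,-0.01],"roll": 0,"gripper": 0.3},
    {"offset": [0.05,-0.22,-0.03],"roll": 0,"gripper": 0.3},
    {"offset": [0.05,-0.225,-0.05],"roll": 0,"gripper": 0.3},
    {"offset": [0.05,-0.225,-0.05],"roll": 0,"gripper": 0.3},
    {"offset": [0.05,-0.225,-0.05],"roll": 0,"gripper": 0.3}
  ]
}}

```text
time_s: 14.97
tool_pos: [422.9, -65.6, 126.5]
eef_rot: [3.089, -0.289, -0.11]
ft_force: [0.9, 0.0, -1.2]
width: 49.2
gripper_force: 11.9
```

```bash
cat >jar.py <<'E'
from fit import *
exec(open("s.py").read())
G=s["tool_pos"]+3*z
P=[]
for n in("top","scene"):
    p,d=eyes.get_image(n);cv2.imwrite(f"pics/{n}_j.png",p)
    W=cloud(n,d).reshape(-1,3);c=p.reshape(-1,3).astype(int)
    k=np.isfinite(W).all(1)&(np.linalg.norm(W-G,axis=1)<75)&(W[:,2]>6);P.append(W[k])
P=np.vstack(P)
def f(v,P):
    ax=R.from_euler("zyx",[0,v[2],v[3]]).as_matrix();l=(P-G)@ax-[v[0],v[1],v[4]]
    return np.minimum(np.abs(cyl(l,0,24.5,0,64)),np.abs(cyl(l,0,21,70,86)))
best=None
for t in(-.38,-.2,0):
    v=np.array([0,0,t,0,-56.])
    for g in(15,6,4):
        Q=P[f(v,P)<g];v=least_squares(f,v,args=(Q,),loss="soft_l1",f_scale=1.5).x
    r=(len(P[f(v,P)<2.5]),v);print(r[0],len(P),v.round(3))
    if best is None or r[0]>best[0]:best=r
v=best[1];ax=R.from_euler("zyx",[0,v[2],v[3]]).as_matrix();B=G+ax@[v[0],v[1],v[4]]
print("G",G.round(1),"axis",ax[:,2].round(3),"bottom centre",B.round(1),"tilt",np.degrees(np.arccos(ax[2,2])).round(1))
h=-ax[:,2]*0;a=ax[:,2];e=np.array([0,0,-1])+a*a[2];e/=max(np.linalg.norm(e),1e-9);print("low edge",(B+24.5*e).round(1))
E
python3 jar.py
```

```text
14.9667 [-0.268 -0.615  2.353 -0.007  1.111  1.422] [422.9 -65.6 126.5] [ 3.089 -0.289 -0.11 ]
tilt 16.81 az -16.7 yaw x 352.9 y_z 0.05
911 1461 [  6.059   0.989  -0.36   -0.119 -55.216]
911 1461 [  6.059   0.989  -0.36   -0.119 -55.216]
911 1461 [  6.059   0.989  -0.36   -0.119 -55.216]
G [423.7 -65.9 123.7] axis [-0.352  0.111  0.929] bottom centre [448.8 -70.8  74.3] tilt 21.7
low edge [427.1 -63.9  65.3]
```

>>> {"api": "servo_tool", "payload": {
  "plan": [
    {"offset": [0,0,-0.015],"roll": 0,"gripper": 0.3},
    {"offset": [0,0,-0.03],"roll": 0,"gripper": 0.3},
    {"offset": [0,0,-0.043],"roll": 0,"gripper": 0.3},
    {"offset": [0,0,-0.052],"roll": 0,"gripper": 0.3},
    {"offset": [0,0,-0.056],"roll": 0,"gripper": 0.3},
    {"offset": [0,0,-0.059],"roll": 0,"gripper": 0.3},
    {"offset": [0,0,-0.06],"roll": 0,"gripper": 0.3},
    {"offset": [0,0,-0.06],"roll": 0,"gripper": 0.3}
  ]
}}

```text
time_s: 15.73
tool_pos: [424.6, -65.6, 68.4]
eef_rot: [3.089, -0.293, -0.108]
ft_force: [-0.4, 0.0, -0.2]
width: 49.1
gripper_force: 11.9
```

```bash
python3 s.py
```

```text
15.7333 [-0.267 -0.524  2.409 -0.008  0.959  1.423] [424.6 -65.6  68.4] [ 3.089 -0.293 -0.108]
tilt 17.05 az -16.6 yaw x 353.0 y_z 0.051
```

>>> {"api": "servo_tool", "payload": {
  "plan": [
    {"offset": [0,0,-0.002],"roll": 0,"gripper": 0.3},
    {"offset": [0,0,-0.004],"roll": 0,"gripper": 0.3},
    {"offset": [0.003,-0.001,-0.004],"roll": 0,"gripper": 0.3},
    {"offset": [0.006,-0.002,-0.004],"roll": 0,"gripper": 0.3},
    {"offset": [0.01,-0.003,-0.005],"roll": 0,"gripper": 0.3},
    {"offset": [0.013,-0.004,-0.006],"roll": 0,"gripper": 0.3},
    {"offset": [0.016,-0.005,-0.007],"roll": 0,"gripper": 0.3}
  ],
  "squeeze": 4
}}

```text
time_s: 16.32
tool_pos: [440.5, -70.8, 60.6]
eef_rot: [3.089, -0.292, -0.108]
ft_force: [-0.0, 0.0, 0.5]
width: 48.6
gripper_force: 4.0
```

```bash
python3 jar.py
```

```text
16.3167 [-0.27  -0.44   2.369 -0.008  0.916  1.421] [440.5 -70.8  60.6] [ 3.089 -0.292 -0.108]
tilt 17.0 az -16.6 yaw x 352.9 y_z 0.051
732 1855 [  7.344   0.409  -0.054  -0.11  -51.383]
732 1855 [ 7.4390e+00  3.2400e-01 -5.0000e-02 -1.0700e-01 -5.1311e+01]
732 1855 [ 7.4690e+00  2.3600e-01 -4.9000e-02 -1.0500e-01 -5.1281e+01]
G [441.4 -71.1  57.7] axis [-0.054  0.11   0.992] bottom centre [451.5 -76.2   7.1] tilt 7.0
low edge [440.8 -54.4   4.1]
```

>>> {"api": "servo_tool", "payload": {
  "plan": [
    {"offset": [0.002,0,-0.001],"roll": 0,"gripper": 0.3},
    {"offset": [0.004,0,-0.002],"roll": 0,"gripper": 0.3},
    {"offset": [0.004,0,-0.003],"roll": 0,"gripper": 0.3},
    {"offset": [0.004,0,-0.003],"roll": 0,"gripper": 0.54},
    {"offset": [0.004,0,-0.003],"roll": 0,"gripper": 0.55},
    {"offset": [0.004,0,-0.003],"roll": 0,"gripper": 0.58}
  ],
  "squeeze": 3
}}

```text
time_s: 16.92
tool_pos: [443.6, -70.4, 57.2]
eef_rot: [3.089, -0.291, -0.108]
ft_force: [0.1, -0.8, -0.1]
width: 52.9
gripper_force: 0.1
```

```bash
python3 jar.py
```

```text
16.9167 [-0.266 -0.42   2.362 -0.009  0.905  1.425] [443.6 -70.4  57.2] [ 3.089 -0.291 -0.108]
tilt 16.95 az -16.6 yaw x 352.9 y_z 0.05
632 1876 [  5.724   1.279  -0.065  -0.146 -51.279]
676 1876 [ 7.1350e+00 -6.7800e-01 -1.3000e-02 -7.8000e-02 -4.9327e+01]
693 1876 [ 7.4250e+00 -1.3910e+00 -3.0000e-03 -5.5000e-02 -4.9038e+01]
G [444.5 -70.6  54.4] axis [-0.003  0.054  0.999] bottom centre [452.  -74.7   5.5] tilt 3.1
low edge [450.8 -50.3   4.2]
```

>>> {"api": "servo_tool", "payload": {
  "plan": [
    {"offset": [0,0,0],"roll": 0,"gripper": 0.8},
    {"offset": [0,0,0],"roll": 0,"gripper": 1},
    {"offset": [0,0,0],"roll": 0,"gripper": 1},
    {"offset": [0,0,0],"roll": 0,"gripper": 1},
    {"offset": [-0.005,0,0.02],"roll": 0,"gripper": 1},
    {"offset": [-0.01,0,0.05],"roll": 0,"gripper": 1},
    {"offset": [-0.01,0,0.09],"roll": 0,"gripper": 1},
    {"offset": [-0.01,-0.03,0.11],"roll": 0,"gripper": 1},
    {"offset": [-0.01,-0.07,0.11],"roll": 0,"gripper": 1},
    {"offset": [-0.01,-0.11,0.11],"roll": 0,"gripper": 1},
    {"offset": [-0.007,-0.126,0.1],"roll": 0,"gripper": 1},
    {"offset": [-0.005,-0.126,0.09],"roll": 0,"gripper": 1}
  ]
}}

```text
time_s: 18.02
tool_pos: [439.6, -200.6, 149.0]
eef_rot: [3.086, -0.295, -0.111]
ft_force: [0.6, -0.0, -0.1]
width: 92.7
gripper_force: 0.0
```

```bash
python3 s.py; python3 - <<'E'
from fit import *
P=[]
for n in("top","scene"):
    p,d=eyes.get_image(n);cv2.imwrite(f"pics/{n}_k.png",p);P.append(cloud(n,d).reshape(-1,3))
P=np.vstack(P);P=P[np.isfinite(P).all(1)]
for c,z0 in(((451,-75),4),((440.4,-196),0)):
    Q=P[(np.hypot(P[:,0]-c[0],P[:,1]-c[1])<34)&(P[:,2]>22)&(P[:,2]<95)]
    def f(v):
        l=(Q-[v[0],v[1],v[2]])@R.from_euler("zyx",[0,v[3],v[4]]).as_matrix();return np.minimum(np.abs(cyl(l,0,24.5,0,64)),np.abs(cyl(l,0,21,70,86)))
    print(len(Q),least_squares(f,[*c,z0,0,0],loss="soft_l1",f_scale=1.5).x.round(3))
E
```

```text
18.0167 [-0.599 -0.437  2.196  0.098  1.098  1.059] [ 439.6 -200.6  149. ] [ 3.086 -0.295 -0.111]
tilt 17.18 az -17.2 yaw x 352.7 y_z 0.053
1224 [ 4.51398e+02 -7.42890e+01  4.94000e+00  1.20000e-02 -5.00000e-03]
1016 [ 4.40401e+02 -1.95878e+02  1.47200e+00  7.00000e-03 -3.00000e-03]
```

>>> {"api": "servo_tool", "payload": {
  "plan": [
    {"offset": [-0.001,0.001,-0.03],"roll": 0,"gripper": 1},
    {"offset": [-0.001,0.001,-0.06],"roll": 0,"gripper": 1},
    {"offset": [-0.001,0.001,-0.08],"roll": 0,"gripper": 1},
    {"offset": [-0.001,0.001,-0.084],"roll": 0,"gripper": 1},
    {"offset": [-0.001,0.001,-0.084],"roll": 0,"gripper": 1}
  ]
}}

```text
time_s: 18.53
tool_pos: [437.0, -193.6, 62.0]
eef_rot: [3.091, -0.289, -0.107]
ft_force: [-0.2, 0.7, 0.4]
width: 93.0
gripper_force: 0.0
```

```bash
python3 s.py
```

```text
18.5333 [-0.59  -0.32   2.278  0.111  0.906  1.039] [ 437.  -193.6   62. ] [ 3.091 -0.289 -0.107]
tilt 16.78 az -16.2 yaw x 353.0 y_z 0.049
```

>>> {"api": "servo_tool", "payload": {
  "plan": [
    {"offset": [0.002,-0.002,0.001],"roll": 0,"gripper": 0.7},
    {"offset": [0.002,-0.002,0.001],"roll": 0,"gripper": 0.6},
    {"offset": [0.002,-0.002,0.001],"roll": 0,"gripper": 0.54},
    {"offset": [0.002,-0.002,0.001],"roll": 0,"gripper": 0.5},
    {"offset": [0.002,-0.002,0.001],"roll": 0,"gripper": 0.4},
    {"offset": [0.002,-0.002,0.001],"roll": 0,"gripper": 0.3},
    {"offset": [0.002,-0.002,0.001],"roll": 0,"gripper": 0.3},
    {"offset": [0.002,-0.002,0.001],"roll": 0,"gripper": 0.3},
    {"offset": [0.002,-0.002,0.006],"roll": 0,"gripper": 0.3},
    {"offset": [0.002,-0.002,0.02],"roll": 0,"gripper": 0.3},
    {"offset": [0.002,-0.002,0.04],"roll": 0,"gripper": 0.3},
    {"offset": [0.002,-0.002,0.06],"roll": 0,"gripper": 0.3}
  ],
  "squeeze": 8
}}

```text
time_s: 19.53
tool_pos: [439.2, -197.2, 123.6]
eef_rot: [3.09, -0.29, -0.108]
ft_force: [0.7, -0.6, -0.7]
width: 49.7
gripper_force: 7.9
```

```bash
python3 jar.py;python3 t.py 150,0,160 150,0,80
```

```text
19.5333 [-0.594 -0.407  2.222  0.101  1.048  1.055] [ 439.2 -197.2  123.6] [ 3.09  -0.29  -0.108]
tilt 16.87 az -16.5 yaw x 352.9 y_z 0.05
1091 1696 [ 1.4750e+00 -1.1270e+00 -1.3000e-02 -3.9000e-02 -5.5126e+01]
1091 1696 [ 1.4750e+00 -1.1270e+00 -1.3000e-02 -3.9000e-02 -5.5126e+01]
1091 1696 [ 1.4750e+00 -1.1270e+00 -1.3000e-02 -3.9000e-02 -5.5126e+01]
G [ 440.1 -197.4  120.7] axis [-0.013  0.039  0.999] bottom centre [ 442.2 -200.7   65.7] tilt 2.3
low edge [ 434.7 -177.4   64.7]
19.6333 [-0.594 -0.41   2.217  0.101  1.046  1.055] [ 442.1 -199.   127.8] [ 3.086 -0.298 -0.107]
tilt 17.34 az -17.0 yaw x 352.9 y_z 0.053
150,0,160 TCP [541.7 140.3 253.4] offset [0.0996 0.3394 0.1256]
150,0,80 TCP [571.5 136.8 179.2] offset [0.1294 0.3359 0.0514]
grasp in lane [  48.3 -348.8   65.6] z in lane [-0.086 -0.053 -0.995] y [ 0.015 -0.999  0.052]
```

```bash
python3 - <<'E'
exec(open("t.py").read().split("if __name__")[0])
d=np.array([.993,-.118,0])
for nm,G in(("start",O+ML@[166,0,60.2]),("final",O+ML@[141.5,0,55]),):
    T=G-3*z+[0,-1,0];print(nm,T.round(1),((T-s["tool_pos"])).round(1))
E
```

```text
19.6333 [-0.594 -0.41   2.217  0.101  1.046  1.055] [ 442.1 -199.   127.8] [ 3.086 -0.298 -0.107]
tilt 17.34 az -17.0 yaw x 352.9 y_z 0.053
start [593.6 133.2 166.9] [151.5 332.2  39.1]
final [573.  135.6 152.9] [130.9 334.7  25.1]
```

>>> {"api": "servo_tool", "payload": {
  "plan": [
    {"offset": [0,0,0.03],"roll": 0,"gripper": 0.3},
    {"offset": [0.01,0.01,0.065],"roll": 0,"gripper": 0.3},
    {"offset": [0.025,0.035,0.095],"roll": 0,"gripper": 0.3},
    {"offset": [0.04,0.07,0.11],"roll": 0,"gripper": 0.3},
    {"offset": [0.055,0.105,0.11],"roll": 0,"gripper": 0.3},
    {"offset": [0.07,0.14,0.11],"roll": 0,"gripper": 0.3},
    {"offset": [0.085,0.175,0.11],"roll": 0,"gripper": 0.3},
    {"offset": [0.1,0.21,0.11],"roll": 0,"gripper": 0.3},
    {"offset": [0.115,0.245,0.11],"roll": 0,"gripper": 0.3},
    {"offset": [0.13,0.28,0.11],"roll": 0,"gripper": 0.3},
    {"offset": [0.145,0.31,0.11],"roll": 0,"gripper": 0.3},
    {"offset": [0.15,0.33,0.11],"roll": 0,"gripper": 0.3}
  ]
}}

```text
time_s: 20.63
tool_pos: [590.7, 135.4, 232.0]
eef_rot: [3.089, -0.291, -0.106]
ft_force: [0.7, -0.4, -0.2]
width: 49.6
gripper_force: 7.9
```

```bash
python3 jar.py; python3 - <<'E'
exec(open("t.py").read().split("if __name__")[0])
for nm,G in(("start",O+ML@[166,0,60.2]),("final",O+ML@[141.5,0,55]),):
    T=G-3*z+[0,-1,0];print(nm,T.round(1),((T-s["tool_pos"])).round(1))
E
```

```text
20.6333 [ 0.225 -0.079  1.745 -0.153  1.22   1.943] [590.7 135.4 232. ] [ 3.089 -0.291 -0.106]
tilt 16.93 az -16.5 yaw x 353.1 y_z 0.051
737 1334 [-2.9700e-01  2.6060e+00  4.0000e-03 -2.9000e-02 -6.0791e+01]
737 1334 [-2.9700e-01  2.6060e+00  4.0000e-03 -2.9000e-02 -6.0791e+01]
737 1334 [-3.8000e-01  2.8670e+00  1.0000e-03 -3.6000e-02 -6.0721e+01]
G [591.6 135.1 229.1] axis [0.004 0.029 1.   ] bottom centre [591.  136.  168.3] tilt 1.7
low edge [594.1 160.3 167.6]
20.7333 [ 0.225 -0.08   1.747 -0.152  1.221  1.941] [590.  135.5 231.7] [ 3.089 -0.29  -0.104]
tilt 16.87 az -16.5 yaw x 353.2 y_z 0.051
start [593.6 133.2 166.9] [  3.6  -2.3 -64.9]
final [573.  135.6 152.9] [-17.    0.2 -78.9]
```

>>> {"api": "servo_tool", "payload": {
  "plan": [
    {"offset": [0.003,-0.002,-0.015],"roll": 0,"gripper": 0.3},
    {"offset": [0.003,-0.002,-0.03],"roll": 0,"gripper": 0.3},
    {"offset": [0.003,-0.002,-0.041],"roll": 0,"gripper": 0.3},
    {"offset": [0.003,-0.002,-0.048],"roll": 0,"gripper": 0.3},
    {"offset": [0.003,-0.002,-0.05],"roll": 0,"gripper": 0.3},
    {"offset": [0.003,-0.002,-0.05],"roll": 0,"gripper": 0.3}
  ]
}}

```text
time_s: 21.23
tool_pos: [592.2, 130.5, 182.0]
eef_rot: [3.09, -0.29, -0.108]
ft_force: [-0.5, 4.6, -2.0]
width: 49.7
gripper_force: 8.0
```

```bash
cat >>jar.py <<'E'
O=np.array([464,149.4,46]);ML=(R.from_euler("z",-.118)*R.from_euler("y",-np.radians(22))).as_matrix()
print("lane: bottom",(ML.T@(B-O)).round(1),"axis",(ML.T@a).round(3),"cap",(ML.T@(B+86*a-O)).round(1),"G",(ML.T@(G-O)).round(1))
E
python3 jar.py; cd pics; python3 -c "
import cv2
a=cv2.imread('scene_j.png')[80:260,190:400];b=cv2.imread('top_j.png')[110:250,200:320]
cv2.imwrite('in.png',cv2.hconcat([cv2.resize(a,(420,360),interpolation=2),cv2.resize(b,(308,360),interpolation=2)]))"
```

```text
21.2333 [ 0.214 -0.043  1.803 -0.156  1.126  1.95 ] [592.2 130.5 182. ] [ 3.09  -0.29  -0.108]
tilt 16.87 az -16.5 yaw x 352.9 y_z 0.05
633 1490 [ -2.187   2.401  -0.069  -0.12  -60.85 ]
666 1490 [-5.3700e-01  1.4180e+00  5.0000e-03 -7.7000e-02 -6.0535e+01]
666 1490 [-4.990e-01  1.393e+00  6.000e-03 -7.600e-02 -6.053e+01]
G [593.1 130.2 179.1] axis [0.005 0.077 0.997] bottom centre [592.2 127.  118.7] tilt 4.4
low edge [593.7 151.4 116.8]
lane: bottom [147.7  -7.1  18.7] axis [0.369 0.077 0.926] cap [179.5  -0.5  98.3] G [170.8  -3.8  74.6]
```

View pics/in.png

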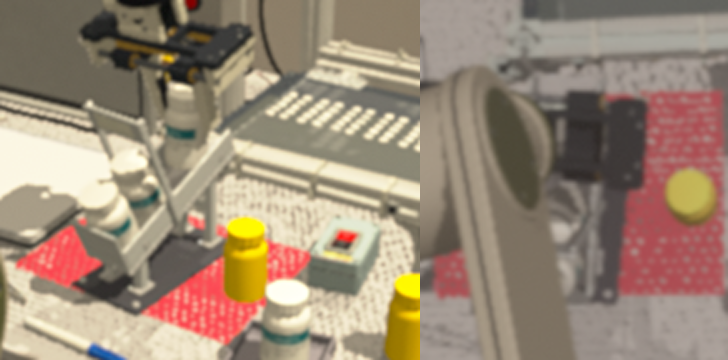

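The spare jar is over the lane's rear at (180,130), but its foot is about 6 mm too far right and touching the rail lightly; front two jars fine. Backing up and shifting left.

>>> {"api": "servo_tool", "payload": {
  "plan": [
    {"offset": [0,0.001,0.008],"roll": 0,"gripper": 0.3},
    {"offset": [0,0.002,0.018],"roll": 0,"gripper": 0.3},
    {"offset": [0,0.006,0.02],"roll": 0,"gripper": 0.3},
    {"offset": [0,0.006,0.02],"roll": 0,"gripper": 0.3},
    {"offset": [0,0.006,0.02],"roll": 0,"gripper": 0.3}
  ]
}}

```text
time_s: 21.75
tool_pos: [593.6, 136.4, 204.7]
eef_rot: [3.089, -0.294, -0.108]
ft_force: [0.4, 0.2, -0.4]
width: 49.8
gripper_force: 7.9
```

```bash
python3 jar.py
```

```text
21.75 [ 0.226 -0.055  1.773 -0.158  1.167  1.956] [593.6 136.4 204.7] [ 3.089 -0.294 -0.108]
tilt 17.09 az -16.5 yaw x 352.9 y_z 0.051
706 1312 [-7.6800e-01  7.9900e-01 -3.0000e-03 -3.9000e-02 -6.1651e+01]
707 1312 [-7.5700e-01  7.4500e-01 -2.0000e-03 -3.8000e-02 -6.1665e+01]
707 1312 [-7.4400e-01  7.0700e-01 -2.0000e-03 -3.7000e-02 -6.1668e+01]
G [594.4 136.1 201.9] axis [-0.002  0.038  0.999] bottom centre [593.8 134.5 140.2] tilt 2.2
low edge [592.3 158.9 139.3]
lane: bottom [156.5   0.5  38.4] axis [0.368 0.037 0.929] cap [188.1   3.7 118.3] G [179.9   2.2  95.4]
```

>>> {"api": "servo_tool", "payload": {
  "plan": [
    {"offset": [0,0,-0.01],"roll": 0,"gripper": 0.3},
    {"offset": [0,0,-0.018],"roll": 0,"gripper": 0.3},
    {"offset": [0,0,-0.023],"roll": 0,"gripper": 0.3},
    {"offset": [0,0,-0.027],"roll": 0,"gripper": 0.3},
    {"offset": [0,0,-0.027],"roll": 0,"gripper": 0.3},
    {"offset": [0,0,-0.027],"roll": 0,"gripper": 0.3}
  ]
}}

```text
time_s: 22.35
tool_pos: [592.8, 136.2, 176.0]
eef_rot: [3.088, -0.291, -0.108]
ft_force: [0.2, 0.5, -1.3]
width: 50.3
gripper_force: 7.9
```

```bash
python3 jar.py
```

```text
22.35 [ 0.226 -0.032  1.804 -0.161  1.116  1.965] [592.8 136.2 176. ] [ 3.088 -0.291 -0.108]
tilt 16.95 az -16.7 yaw x 352.9 y_z 0.051
546 1639 [ -2.723   2.586  -0.149  -0.217 -61.206]
662 1639 [-4.9500e-01  1.0690e+00 -1.1000e-02 -6.0000e-02 -6.0543e+01]
671 1639 [-3.8700e-01  8.1500e-01 -8.0000e-03 -5.2000e-02 -6.0539e+01]
G [593.7 136.  173.2] axis [-0.008  0.052  0.999] bottom centre [593.7 133.7 112.7] tilt 3.0
low edge [590.2 157.9 111.4]
lane: bottom [146.2  -0.4  12.9] axis [0.361 0.051 0.931] cap [177.2   4.   92.9] G [168.5   2.   69.1]
```

>>> {"api": "servo_tool", "payload": {
  "plan": [
    {"offset": [0,0,-0.002],"roll": 0,"gripper": 0.3},
    {"offset": [0,0,-0.004],"roll": 0,"gripper": 0.3},
    {"offset": [-0.004,0,-0.006],"roll": 0,"gripper": 0.3},
    {"offset": [-0.008,0.001,-0.008],"roll": 0,"gripper": 0.3},
    {"offset": [-0.011,0.001,-0.01],"roll": 0,"gripper": 0.3},
    {"offset": [-0.015,0.002,-0.013],"roll": 0,"gripper": 0.3},
    {"offset": [-0.015,0.002,-0.013],"roll": 0,"gripper": 0.3}
  ],
  "squeeze": 4
}}

```text
time_s: 23.03
tool_pos: [577.0, 138.6, 163.0]
eef_rot: [3.089, -0.291, -0.108]
ft_force: [-1.5, 0.3, 0.3]
width: 49.3
gripper_force: 4.0
```

```bash
python3 jar.py
```

```text
23.0333 [ 0.237 -0.059  1.855 -0.166  1.094  1.981] [577.  138.6 163. ] [ 3.089 -0.291 -0.108]
tilt 16.94 az -16.7 yaw x 353.0 y_z 0.051
538 2077 [ -1.967   0.065  -0.293  -0.209 -60.909]
540 2077 [-1.6930e+00 -9.0000e-03 -2.6200e-01 -2.0100e-01 -6.0567e+01]
546 2077 [ -1.667  -0.289  -0.254  -0.214 -60.561]
G [577.9 138.3 160.1] axis [-0.252  0.206  0.946] bottom centre [591.5 125.5 102.5] tilt 19.0
low edge [573.6 140.1  94.5]
lane: bottom [141.2  -8.7   3.9] axis [0.1   0.175 0.98 ] cap [149.8   6.3  88.1] G [148.8   2.4  63. ]
```

>>> {"api": "servo_tool", "payload": {
  "plan": [
    {"offset": [-0.003,0,-0.002],"roll": 0,"gripper": 0.3},
    {"offset": [-0.006,0,-0.004],"roll": 0,"gripper": 0.3},
    {"offset": [-0.007,0,-0.005],"roll": 0,"gripper": 0.3},
    {"offset": [-0.007,0,-0.005],"roll": 0,"gripper": 0.3}
  ],
  "squeeze": 3
}}

```text
time_s: 23.47
tool_pos: [570.7, 138.3, 158.4]
eef_rot: [3.088, -0.292, -0.108]
ft_force: [-1.5, -0.7, 0.6]
width: 48.8
gripper_force: 3.0
```

```bash
python3 jar.py
```

```text
23.4667 [ 0.24  -0.072  1.876 -0.168  1.086  1.986] [570.7 138.3 158.4] [ 3.088 -0.292 -0.108]
tilt 16.98 az -16.7 yaw x 352.9 y_z 0.051
538 2217 [ -1.409  -2.393  -0.376  -0.217 -60.726]
560 2217 [ -1.63   -2.189  -0.345  -0.215 -60.72 ]
543 2217 [ -1.602  -2.399  -0.334  -0.218 -60.79 ]
G [571.6 138.1 155.5] axis [-0.339  0.201  0.919] bottom centre [590.6 123.6  99.6] tilt 23.2
low edge [571.2 135.1  90. ]
lane: bottom [139.5 -10.7   1.5] axis [0.011 0.159 0.987] cap [140.4   3.   86.4] G [141.3   1.4  61.1]
```

>>> {"api": "servo_tool", "payload": {
  "plan": [
    {"offset": [-0.003,0,-0.001],"roll": 0,"gripper": 0.3},
    {"offset": [-0.006,0.001,-0.0025],"roll": 0,"gripper": 0.3},
    {"offset": [-0.009,0.001,-0.004],"roll": 0,"gripper": 0.3},
    {"offset": [-0.009,0.001,-0.004],"roll": 0,"gripper": 0.3},
    {"offset": [-0.009,0.001,-0.004],"roll": 0,"gripper": 0.545},
    {"offset": [-0.009,0.001,-0.004],"roll": 0,"gripper": 0.56},
    {"offset": [-0.009,0.001,-0.004],"roll": 0,"gripper": 0.6},
    {"offset": [-0.009,0.001,-0.004],"roll": 0,"gripper": 0.7}
  ]
}}

```text
time_s: 24.23
tool_pos: [562.3, 139.4, 154.9]
eef_rot: [3.089, -0.292, -0.108]
ft_force: [-0.5, 0.2, -0.4]
width: 58.6
gripper_force: 0.0
```

```bash
python3 s.py; python3 - <<'E'
from fit import *
P=[]
for n in("top","scene"):
    p,d=eyes.get_image(n);cv2.imwrite(f"pics/{n}_m.png",p);P.append(cloud(n,d).reshape(-1,3))
P=np.vstack(P);P=P[np.isfinite(P).all(1)];l=tolane(P,[464,149.4,-.118,1])
for x0 in(24.5,73.5,122.5,130):
    Q=l[(np.hypot(l[:,0]-x0,l[:,1])<30)&(l[:,2]>34)&(l[:,2]<92)]
    def f(v):
        m=(Q-[v[0],v[1],0])@R.from_euler("zyx",[0,v[2],v[3]]).as_matrix();return np.minimum(np.abs(cyl(m,0,24.5,0,64)),np.abs(cyl(m,0,21,70,86)))
    print(x0,len(Q),least_squares(f,[x0,0,0,0],loss="soft_l1",f_scale=1.5).x.round(3))
E
```

```text
24.2333 [ 0.246 -0.09   1.9   -0.17   1.08   1.994] [562.3 139.4 154.9] [ 3.089 -0.292 -0.108]
tilt 17.02 az -16.6 yaw x 352.9 y_z 0.051
24.5 894 [22.003  1.288  0.044 -0.027]
73.5 741 [ 7.392e+01 -8.930e-01 -5.000e-03 -1.200e-02]
122.5 464 [ 1.21338e+02  6.98000e-01  1.60000e-02 -4.00000e-03]
130 440 [ 1.22378e+02  9.48000e-01  1.30000e-02 -0.00000e+00]
```

>>> {"api": "servo_tool", "payload": {
  "plan": [
    {"offset": [0,0,0],"roll": 0,"gripper": 0.85},
    {"offset": [0,0,0],"roll": 0,"gripper": 0.9},
    {"offset": [0,0,0],"roll": 0,"gripper": 0.9},
    {"offset": [0,0,0.01],"roll": 0,"gripper": 0.9},
    {"offset": [0,0,0.03],"roll": 0,"gripper": 0.9},
    {"offset": [0,0,0.06],"roll": 0,"gripper": 0.9},
    {"offset": [0,0,0.1],"roll": 0,"gripper": 0.9},
    {"offset": [0,0,0.14],"roll": 0,"gripper": 0.9},
    {"offset": [0,0,0.18],"roll": 0,"gripper": 0.9},
    {"offset": [0,0,0.22],"roll": 0,"gripper": 0.9},
    {"offset": [0,0,0.25],"roll": 0,"gripper": 0.9},
    {"offset": [0,0,0.25],"roll": 0,"gripper": 0.9}
  ]
}}

```text
time_s: 25.33
tool_pos: [563.9, 139.7, 415.3]
eef_rot: [3.093, -0.305, -0.109]
ft_force: [1.4, 0.6, 0.3]
width: 83.3
gripper_force: 0.0
```

```bash
python3 s.py; python3 - <<'E'
from h import *
a,_=eyes.get_image("scene");cv2.imwrite("pics/end.png",cv2.resize(a[100:290,190:440],None,fx=3,fy=3,interpolation=2))
E
```

```text
25.3333 [ 0.246 -0.177  1.507 -0.15   1.542  1.918] [563.9 139.7 415.3] [ 3.093 -0.305 -0.109]
tilt 17.69 az -15.4 yaw x 352.9 y_z 0.046
```

View pics/end.png

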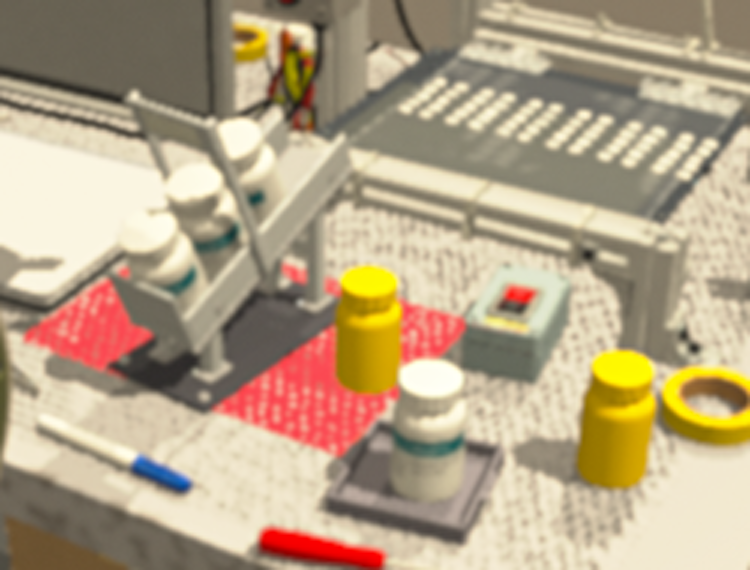

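Three jars stand in the lane at (160,260), (205,210) and (245,165), and the oldest is upright in the tray at (428,430). The bystanders haven't moved and the hand is clear, so I'm handing in.

```bash
python3 -c "
from station import hand_in
print(hand_in())"
```

```text
the job is handed in; nothing more can be done
None
```

The job is handed in at about 25 s of the 58 s: the oldest jar stands upright in the tray and the lane holds three jars square on its floor against the front stop; while being lowered in, the spare's foot lightly touched the right rail (about 5 N) before I backed off and re-centred it.

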